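Put the steel bush away in the wide bench drawer

ROBOT

A 6-joint arm with a two-finger parallel gripper is mounted at the origin on a cart in front of the work surface, level with it; the furniture and walls round the work are solid. World frame = base frame: x ahead of the robot, y to its left, z up, the work surface at z = 0. Lengths are in m, angles in rad, forces in N, time in s.
With the tool pointing down it reaches from about 0.35 to 0.775 m from the base axis. Payload 5.5 kg.
Tool frame: the origin (TCP) lies at the very end of the fingers, on their centre line; the grasp point (between the pads) lies 19 mm behind it; z points along the fingers, y is the line along which they close (so a half turn about z gives the same grasp; the last joint's range is limited). The gripper opens to 85 mm and grips with 20 to 120 N. Pads are 22 mm wide; open, the fingers measure 114 mm over their backs; the gripper's body (76 mm by 85 mm) begins 54 mm behind the grasp point. The pads swing forward as they close: fully open they stand 13 mm farther back than shut.
Start: joints at [-1.447, 0.313, 0.046, 1.304, 0, 1.431], TCP at [0.15, -0.555, 0.231] pointing down, gripper open.
Joint ranges: [-2.76, 2.76], [-0.86, 1.69], [-1.03, 1.26], [-2.2, 2.34], [-1.47, 1.5], [-3.14, 3.14]. Speed limits (rad/s): [2.57, 2.57, 3.14, 3.14, 3.14, 3.14].

INTERFACE

Orientations are given as a unit quaternion [w, x, y, z].
In Python, from workcell import env, viewer, nets gives the robot as it stands. The module is installed in compiled form; this text tells all that it offers.
- The arm moves only by the tool creep_tool, called after "Call:" as name(argument=value, ...) on one line, values as JSON. Schema: {"type":"object","properties":{"motion":{"type":"object","properties":{"deltas":{"type":"array","items":{"type":"array","items":{"type":"number"},"minItems":6,"maxItems":6},"minItems":1,"maxItems":8}},"additionalProperties":false,"required":["deltas"]},"aperture":{"type":"number"},"force":{"type":"number"},"only":{"type":"string"},"quiet":{"type":"boolean"},"lines":{"type":"string"}},"required":["motion"],"additionalProperties":false}. motion is an object whose key "deltas" holds a list of rows, 1 to 8 of them, each of 6 numbers: dx, dy, dz in normalised numbers (1 is 60 cm), then a rotation vector rx, ry, rz in fractions of the full range, 1 being pi rad; each row is the pose to reach, as a shift and turn from the pose commanded when the call began, along the tool's axes at that moment; what a row does not reach only later rows make up. A row lasts 1/8 s, in which the tool goes at most 0.0625 m and 0.188 rad, less where a joint would pass 70% of its speed; a pose out of reach is approached as far as the arm can. aperture is the finger opening in m, set as the call begins (left out keeps the last). The fingers move at their own pace and stop on an object; force is the grip in N (left out, the last holds). Time passes only in rows, so rows that do not move let the fingers close. The tool returns the time, the measured TCP pose, the force, the opening and the grip force at its end. only (a regular expression) keeps the lines of the reply that match it, lines (a string "A,B") keeps lines A to B, and quiet returns only ok. A shift or turn number past 1, either way, is cut back to 1. Input that does not fit is refused with a message, and nothing moves.
- env.get_state(): the state, without advancing time (a new reading comes with each control period).
- viewer.read_camera(name): name is "side" or "top"; returns a dict with "image" (400x640x3 uint8, red, green, blue), "K" (3x3 intrinsics, pixels), "D" ([k1, k2, p1, p2, k3] as OpenCV has them; the pictures are not rectified), "R" (3x3) and "t" (3): a world point X has camera coordinates R X + t. Camera axes: x right, y down, z forward; pixel columns grow to the right and rows downward; lengths in m; the calibration is good to about 2 mm. A picture is of the moment at which its call begins. There is no depth.
- env.hand_in(): hands the job in; it is judged then, once.
Trained networks look in a picture, given as the dict that the camera call returned (one of the last four; its "shot" number tells which), for a name from the list of things; names that differ only in an ending like _2 or _b are one class to them, and where a whole thing is asked for, a point or a joint stands for the part that bears it (a point fixed in the world has none). Each returns a list of dicts, best first, with "confidence" (0 to 1); they miss things now and then, are a little off and sometimes report something else, mostly with a low value. They report only what shows in the picture. A call takes as long as a camera call.
- nets.outline_of(label, picture): "region" (400x640 bool, what is visible of it) and "box" ([left, top, right, bottom] in pixels, round what is visible of it).
The state is a dict: "clock": time; "joint_pos": joint angles; "qvel": joint speeds; "tau": joint torques, N m; "tcp_pos": TCP position; "orientation": TCP orientation; "wrist_force": force on the tool from outside, world axes, zero at the start; "ft_torque": the same for the moment, N m; "finger_gap": finger opening in m; "grip_force": force on a finger pad.
Only numpy, scipy, OpenCV 4.12 (cv2) and the standard library are available. Lean on these libraries where they do the work, as an engineer would, in place of code of your own. Each camera call takes 0.05 s, during which the arm holds its last target. There are 200 camera calls.

TASK

Put the plain steel bush away: pull the drawer of the wider of the two bench drawer units right out, then set the bush down inside that drawer without dropping it. Leave the drawer open, and leave the narrower unit's drawer as it is.

Things in the scene. Friction and masses are not known exactly. Their poses are not given: they have to be found in the camera images.
- wide_drawer (a joint): Opening of the wide unit's drawer, m: 0 shut, 0.08 at its stop; starts 0 to 0.012 open. Slides level along -x of wide_handle, needs 2 to 3 N, stays where left. The unit is a grey steel box fixed on the bench, 200 mm wide, 120 deep, 75 high, this one drawer in its front; the wider of two such units, which stand side by side in either order.
- wide_handle (a point): Middle of the wide drawer's handle, moving with it: a level round steel bar 11 mm thick, 100 mm long, 52 mm above the bench, 40 mm out from the drawer's front (34 mm clear behind the bar), on two stems 43 mm either side of the middle. Axes: x level into the unit, y along the bar, z up. The front's top edge is 20 mm, the unit's top 23 mm above the bar.
- wide_tray (a point): Point on the wide drawer's tray floor, moving with it: the middle of the part uncovered when fully out, 92 mm behind the handle bar and 36 mm below it. Axes as wide_handle. Tray inside: x -40 to +49 mm, y -88 to +88 mm, side walls 34 mm high, front 56 mm. Fully out, the unit's top covers what lies beyond about x = +41 mm.
- bush: Plain grey steel bush, a thick-walled tube standing on end: 42 mm outer diameter, 40 mm high, about 0.2 kg, loose at the left of the bench. Origin at the centre of its underside, z up. The blue vice, 160 mm high, stands 45 mm or more to its right: close the fingers along world x and pass over the vice. The flatter grey die ring behind it (80 mm across) is not wanted.
- narrow_handle (a point): Middle of the handle bar (60 mm long, otherwise as the wide drawer's, same axes) of the narrow unit's drawer. That unit is like the wide one but 120 mm wide, with a small blue tape spool on its top. Its drawer starts 0 to 8 mm open and is to be left as it is.

How it is judged:
On the way:
1. the wide unit's drawer is pulled out at least 65 of its 80 mm (value of joint wide_drawer above 0.065 m), for 0.2 s.
At the end, for the whole second after the job is handed in: The wide unit's drawer is still out by at least 60 of its 80 mm and the bush rests inside its tray, below the rim (standing or lying), at rest (value of joint wide_drawer above 0.06 m and x of bush in the frame of wide_tray between -0.042 and 0.052 m and y of bush in the frame of wide_tray between -0.09 and 0.09 m and z of bush in the frame of wide_tray below 0.028 m and linear speed of bush below 0.02 m/s); the robot touches nothing.
It fails at once if the narrow unit's drawer is moved by more than 12 mm (distance of narrow_handle from where it was at the start of the episode above 0.012 m).
It fails at once if the bush is dropped or thrown into the drawer (faster than 0.95 m/s at the drawer, a fall of about 45 mm) (linear speed of bush above 0.95 m/s and x of bush in the frame of wide_tray between -0.05 and 0.07 m and y of bush in the frame of wide_tray between -0.1 and 0.1 m and z of bush in the frame of wide_tray below 0.07 m).
It also fails if it takes over 62 s, if anything falls off the work surface, if the arm or the gripper's body presses on something with over 40 N, if the wrist force passes 120 N, or if a joint passes its speed limit or range.

## Working session

There is one attempt and no reset: what is moved stays moved. The work goes in short steps, Python scripts to look and compute and a tool call to move; the robot and the scene stay as the last step left them, time stands still between calls to the robot, and variables do not carry over. Pictures are saved under pics/ and viewed, at most 10 in all, crops included, and the job is handed in when it is done.

```bash
mkdir -p pics; cat > h.py <<'E'
import numpy as np, cv2
from workcell import env, viewer, nets
def ray(p,u,v):
    x=cv2.undistortPoints(np.array([[[u,v]]],float),p["K"],np.array(p["D"],float))[0,0]
    R=np.array(p["R"]);t=np.array(p["t"]).ravel()
    return -R.T@t, R.T@np.array([x[0],x[1],1])
def atz(p,u,v,z):
    o,d=ray(p,u,v); return o+d*(z-o[2])/d[2]
def proj(p,X):
    return cv2.projectPoints(np.atleast_2d(np.array(X,float)),cv2.Rodrigues(np.array(p["R"]))[0],np.array(p["t"],float),p["K"],np.array(p["D"],float))[0][:,0]
E
python3 - <<'E'
from h import *
P={n:viewer.read_camera(n) for n in("side","top")}
im=[]
for n,p in P.items():
    print(n,ray(p,320,200)); cv2.imwrite(f"pics/{n}0.png",p["image"][:,:,::-1])
    for l in("wide_handle","wide_tray","wide_drawer","bush","narrow_handle"):
        for r in nets.outline_of(l,p)[:2]:
            m=r["region"]; ys,xs=np.nonzero(m); print(n,l,round(r["confidence"],2),np.round(r["box"]),m.sum(),xs.mean().round(1),ys.mean().round(1))
s=env.get_state(); print(s)
E
```

```text
side (array([ 0.29115197, -0.77332025,  0.81073887]), array([ 0.19569827,  0.70838632, -0.67848921]))
side wide_handle 0.69 [328. 267. 383. 364.] 1906 357.0 314.8
side wide_tray 0.73 [326. 266. 383. 366.] 2066 356.7 315.1
side wide_drawer 0.72 [327. 264. 384. 365.] 1999 356.9 315.3
side bush 0.62 [284. 134. 301. 148.] 215 290.2 140.0
side narrow_handle 0.71 [334. 200. 367. 250.] 833 351.9 224.2
top (array([0.42552494, 0.02947555, 1.20758894]), array([ 0.11536974, -0.00999589, -0.9932839 ]))
top wide_handle 0.97 [393. 218. 463. 243.] 603 428.3 225.8
top wide_tray 0.8 [395. 219. 463. 242.] 767 429.6 227.3
top wide_drawer 0.96 [396. 217. 466. 243.] 736 429.7 227.1
top bush 0.69 [203. 209. 221. 221.] 145 209.4 215.0
top narrow_handle 0.58 [333. 192. 374. 215.] 424 351.0 200.2
{'clock': 0.6, 'joint_pos': array([-1.44662241e+00,  3.13133022e-01,  4.60571489e-02,  1.30359496e+00,
        2.29384463e-05,  1.43119856e+00]), 'qvel': array([ 3.25661304e-06, -1.17238283e-04, -3.96062195e-04, -6.30974309e-04,
       -4.63432164e-04,  8.90777676e-04]), 'tau': array([-1.06298347e-03, -4.80151820e+01,  2.98664081e+01,  3.98736929e-04,
       -6.28037697e-05, -6.18159923e-07]), 'tcp_pos': array([ 0.14991762, -0.55513617,  0.23134377]), 'orientation': array([6.28313748e-05, 9.91315659e-01, 1.31503841e-01, 1.09850037e-05]), 'wrist_force': array([-0.27342676,  0.0875741 , -0.25697748]), 'ft_torque': array([-0.05780743,  0.04365279,  0.00276794]), 'grip_force': 0.0, 'finger_gap': 0.08583461105045011}
```

View pics/side0.png

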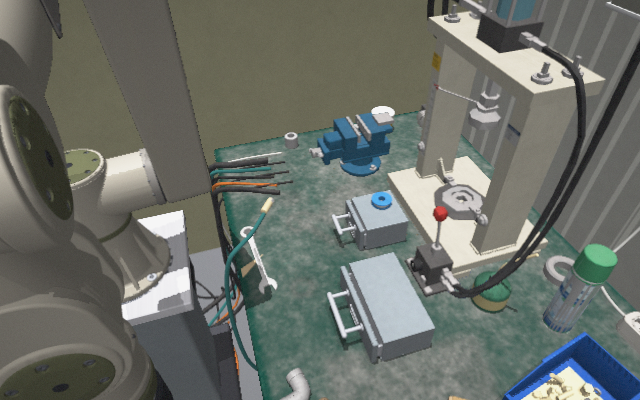

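View pics/top0.png

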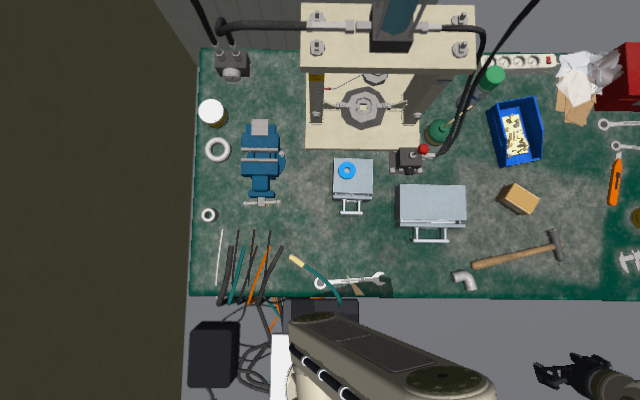

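The top view shows the bush at about (208,215). The wide unit spans x 397–466 with its bar near (431,240). The narrow unit, with the blue spool, is at (353,178). The side view shows the wide handle near (340,315) and the bush at (290,140).

```bash
python3 - <<'E'
from h import *
a=cv2.imread("pics/top0.png")[175:250,390:475]; b=cv2.imread("pics/side0.png")[245:370,320:440]
a=cv2.resize(a,None,fx=4.7,fy=4.7,interpolation=cv2.INTER_CUBIC);b=cv2.resize(b,None,fx=3,fy=3,interpolation=cv2.INTER_CUBIC)
c=np.zeros((400,800,3),np.uint8);c[:a.shape[0],:a.shape[1]]=a[:400];c[:b.shape[0],420:420+b.shape[1]]=b[:400];cv2.imwrite("pics/crop0.png",c)
E
```

```text
(no output)
```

View pics/crop0.png

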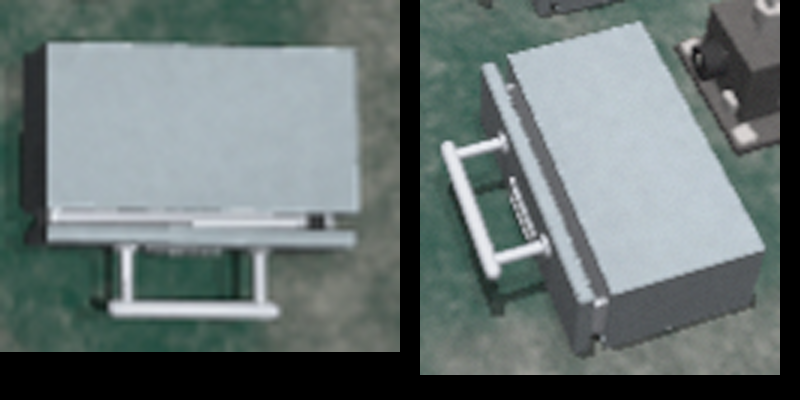

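The crop shows the wide bar running from (413.5,240.5) to (449,241.5) in the top view, and from (329.7,294.3) to (344.3,335.7) in the side view. The drawer is slightly open.

```bash
python3 - <<'E'
from h import *
p=viewer.read_camera("top");q=viewer.read_camera("side")
r=lambda x:np.round(x,4)
A,B=atz(p,413.4,240.5,.052),atz(p,449.1,241.4,.052)
C,D=atz(q,329.7,294.3,.052),atz(q,344.3,335.7,.052)
for a,b in((A,B),(C,D)): print(r(a),r(b),"mid",r((a+b)/2),"len",r(np.linalg.norm(a-b)),"dir",r(np.degrees(np.arctan2((a-b)[0],(a-b)[1]))))
f=lambda u,v:(390+u/4.7,175+v/4.7)
k=[atz(p,*f(*c),.075) for c in((47,43),(357,48),(357,212),(47,207))]; print("unit top",r(k))
g=lambda u,v:(320+(u-420)/3,245+v/3)
print("unit side",r([atz(q,*g(*c),.075) for c in((508,55),(640,22),(764,247),(610,294))]))
for n,c in(("top",p),("side",q)):
    for l in("bush","narrow_handle"):
        m=nets.outline_of(l,c)
        if m:
            m=m[0]["region"].astype(np.uint8); ys,xs=np.nonzero(m)
            print(n,l,xs.mean(),ys.mean(),r(atz(c,xs.mean(),ys.mean(),.02 if l=="bush" else .052)))
a=cv2.resize(p["image"][195:235,185:235,::-1],None,fx=8,fy=8,interpolation=cv2.INTER_CUBIC)
b=cv2.resize(q["image"][120:160,265:315,::-1],None,fx=8,fy=8,interpolation=cv2.INTER_CUBIC)
cv2.imwrite("pics/bush0.png",np.hstack([a,b]))
E
```

```text
[ 0.4395 -0.2664  0.052 ] [ 0.438  -0.3744  0.052 ] mid [ 0.4387 -0.3204  0.052 ] len 0.1081 dir 0.7833
[ 0.4431 -0.2723  0.052 ] [ 0.4408 -0.3731  0.052 ] mid [ 0.442  -0.3227  0.052 ] len 0.1008 dir 1.328
unit top [[ 0.608  -0.2229  0.075 ]
 [ 0.607  -0.4219  0.075 ]
 [ 0.5016 -0.4185  0.075 ]
 [ 0.5025 -0.2215  0.075 ]]
unit side [[ 0.5048 -0.2238  0.075 ]
 [ 0.6101 -0.2256  0.075 ]
 [ 0.6079 -0.4229  0.075 ]
 [ 0.501  -0.4222  0.075 ]]
top bush 209.66459627329192 214.85093167701862 [0.5129 0.3612 0.02  ]
top narrow_handle 350.23579545454544 199.60227272727272 [ 0.562  -0.0748  0.052 ]
side bush 290.5077720207254 140.1658031088083 [0.5117 0.3598 0.02  ]
side narrow_handle 351.52185089974296 223.55526992287918 [ 0.5596 -0.0896  0.052 ]
```

View pics/bush0.png

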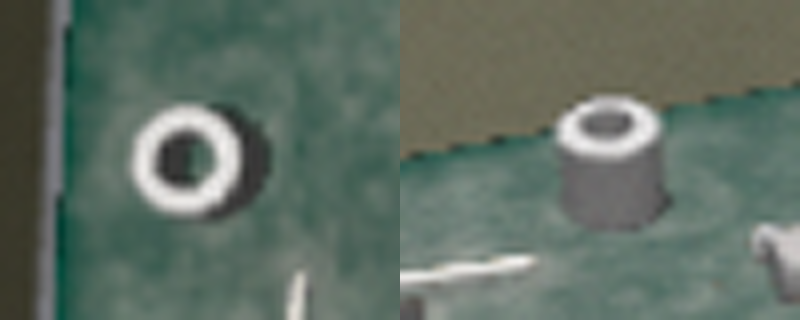

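```bash
cat >> h.py <<'E'
from scipy.spatial.transform import Rotation as Ro
def to(pos,yaw):  # tool down, tool y at world angle yaw -> shift & rotvec in tool axes
    s=env.get_state(); w,x,y,z=s["orientation"]; R=Ro.from_quat([x,y,z,w])
    ty=np.array([np.cos(yaw),np.sin(yaw),0]); tz=np.array([0,0,-1.]); T=np.c_[np.cross(ty,tz),ty,tz]
    print("at",np.round(s["tcp_pos"],4),"F",np.round(s["wrist_force"],1),"gap",round(s["finger_gap"],4),"t",s["clock"],"shift",np.round(R.inv().apply(np.array(pos)-s["tcp_pos"]),4),"rot",np.round((R.inv()*Ro.from_matrix(T)).as_rotvec(),3))
E
python3 - <<'E'
from h import *
p=viewer.read_camera("top");q=viewer.read_camera("side")
print("bush",atz(p,208.0,214.4,.04),atz(q,290.7,135.6,.04))
to([.44,-.3215,.15],-.017)
E
```

```text
bush [0.51275452 0.36076082 0.04      ] [0.512983   0.35601191 0.04      ]
at [ 0.15   -0.5552  0.2313] F [-0.1  1.4 -0.1] gap 0.0855 t 1.0 shift [ 0.3409 -0.1499  0.0813] rot [ 0.    0.   -1.29]
```

Careful with the scale: shifts go in shares of 60 cm and turns go in shares of pi rad. That gives: 0.341 m / 0.6 = 0.5683, 0.29 m / 0.6 = 0.4833, -1.29 rad / 3.1416 = -0.4106.

Call:
creep_tool(motion={"deltas":[[0.0667, -0.0333, 0, 0, 0, -0.0509], [0.15, -0.0667, 0, 0, 0, -0.105], [0.2333, -0.1, 0.0167, 0, 0, -0.1592], [0.3167, -0.1417, 0.0333, 0, 0, -0.2133], [0.4, -0.175, 0.05, 0, 0, -0.2674], [0.4833, -0.2167, 0.0833, 0, 0, -0.3215], [0.5683, -0.25, 0.1083, 0, 0, -0.3692], [0.5683, -0.25, 0.135, 0, 0, -0.4106]]}, aperture=0.038)

```text
clock: 2.0
tcp_pos: [0.4428, -0.3189, 0.1499]
orientation: [0.0, 0.709, 0.705, 0.0]
wrist_force: [-0.6, 0.2, -0.5]
finger_gap: 0.0383
grip_force: 0.0
```

```bash
python3 - <<'E'
from h import *
to([.44,-.3215,.033],-.017)
E
```

```text
at [ 0.4428 -0.3189  0.1499] F [-0.6  0.2 -0.5] gap 0.0383 t 2.0 shift [-0.0027 -0.0029  0.1169] rot [0.001 0.    0.01 ]
```

Converted, 0.065 m / 0.6 = 0.1083, 0.03 m / 0.6 = 0.05.

Call:
creep_tool(motion={"deltas":[[0, 0, 0.05, 0, 0, 0], [0, 0, 0.1083, 0, 0, 0], [0, 0, 0.1083, 0, 0, 0]]})

```text
clock: 2.38
tcp_pos: [0.4383, -0.3196, 0.0829]
orientation: [-0.003, 0.713, 0.701, -0.0]
wrist_force: [0.0, -0.4, 0.5]
finger_gap: 0.0381
grip_force: 0.0
```

```bash
python3 - <<'E'
from h import *
to([.44,-.3215,.033],-.017)
p=viewer.read_camera("top");q=viewer.read_camera("side")
a=cv2.resize(p["image"][150:260,360:500,::-1],None,fx=2.8,fy=2.8,interpolation=cv2.INTER_CUBIC)
b=cv2.resize(q["image"][245:355,290:430,::-1],None,fx=2.8,fy=2.8,interpolation=cv2.INTER_CUBIC)
cv2.imwrite("pics/pre.png",np.hstack([a,b]))
E
```

```text
at [ 0.4383 -0.3196  0.0829] F [ 0.  -0.4  0.5] gap 0.0381 t 2.375 shift [-0.002   0.0019  0.0499] rot [-0.004 -0.004  0.   ]
```

View pics/pre.png

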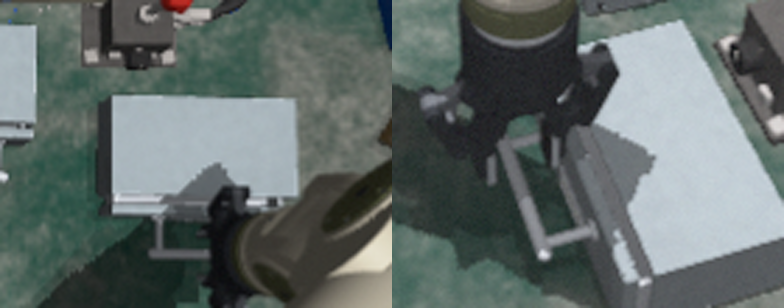

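The fingers are centred over the bar, around (215,200) in the left half of the picture, and they straddle it in the side view. I'll narrow the opening and go down carefully.

Converted, 0.045 m / 0.6 = 0.075, 0.03 m / 0.6 = 0.05.

Call:
creep_tool(motion={"deltas":[[0, 0, 0, 0, 0, 0], [0, 0, 0.025, 0, 0, 0], [0, 0, 0.05, 0, 0, 0], [0, 0, 0.075, 0, 0, 0], [0, 0, 0.075, 0, 0, 0]]}, aperture=0.03)

```text
clock: 3.1
tcp_pos: [0.4388, -0.3203, 0.0383]
orientation: [-0.002, 0.713, 0.701, -0.0]
wrist_force: [0.3, -0.3, -0.0]
finger_gap: 0.0298
grip_force: 0.0
```

Call:
creep_tool(motion={"deltas":[[0, 0, 0, 0, 0, 0], [0, 0, 0, 0, 0, 0], [0, 0, 0, 0, 0, 0]]}, aperture=0, force=60)

```text
clock: 3.48
tcp_pos: [0.4403, -0.3215, 0.0405]
orientation: [0.0, 0.713, 0.701, 0.0]
wrist_force: [1.1, 0.3, -2.8]
finger_gap: 0.0087
grip_force: 58.5
```

Converted, -0.067 m / 0.6 = -0.1117, -0.06 m / 0.6 = -0.1.

Call:
creep_tool(motion={"deltas":[[0, -0.0167, 0, 0, 0, 0], [0, -0.0333, 0, 0, 0, 0], [0, -0.05, 0, 0, 0, 0], [0, -0.0667, 0, 0, 0, 0], [0, -0.0833, 0, 0, 0, 0], [0, -0.1, 0, 0, 0, 0], [0, -0.1117, 0, 0, 0, 0], [0, -0.1117, 0, 0, 0, 0]]})

```text
clock: 4.47
tcp_pos: [0.3718, -0.3207, 0.0404]
orientation: [-0.0, 0.713, 0.701, -0.001]
wrist_force: [-2.2, -3.5, -1.1]
finger_gap: 0.0085
grip_force: 59.4
```

Converted, -0.012 m / 0.6 = -0.02, -0.008 m / 0.6 = -0.0133.

Call:
creep_tool(motion={"deltas":[[0, -0.0067, 0, 0, 0, 0], [0, -0.0133, 0, 0, 0, 0], [0, -0.02, 0, 0, 0, 0], [0, -0.02, 0, 0, 0, 0]]})

```text
clock: 4.97
tcp_pos: [0.3693, -0.3207, 0.0406]
orientation: [0.006, 0.712, 0.702, 0.007]
wrist_force: [27.5, 0.2, -19.4]
finger_gap: 0.0087
grip_force: 58.5
```

The drawer is at its stop. I'll relax, release and rise.

Converted, 0.01 m / 0.6 = 0.0167, 0.006 m / 0.6 = 0.01.

Call:
creep_tool(motion={"deltas":[[0, 0.01, 0, 0, 0, 0], [0, 0.0167, 0, 0, 0, 0], [0, 0.0167, 0, 0, 0, 0]]})

```text
clock: 5.35
tcp_pos: [0.3713, -0.3207, 0.0404]
orientation: [0.0, 0.713, 0.701, -0.0]
wrist_force: [1.4, -4.1, -2.7]
finger_gap: 0.0086
grip_force: 60.5
```

Call:
creep_tool(motion={"deltas":[[0, 0, 0, 0, 0, 0], [0, 0, 0, 0, 0, 0], [0, 0, 0, 0, 0, 0], [0, 0, -0.05, 0, 0, 0], [0, 0, -0.1333, 0, 0, 0], [0, 0, -0.2333, 0, 0, 0], [0, 0, -0.3333, 0, 0, 0], [0, 0, -0.3333, 0, 0, 0]]}, aperture=0.03)

```text
clock: 6.35
tcp_pos: [0.3728, -0.3222, 0.2456]
orientation: [0.005, 0.713, 0.701, -0.0]
wrist_force: [-0.6, -0.5, 0.7]
finger_gap: 0.0303
grip_force: 0.0
```

```bash
python3 - <<'E'
from h import *
p=viewer.read_camera("top");q=viewer.read_camera("side")
print("bush",atz(p,208.0,214.4,.04),atz(q,290.7,135.6,.04))
to([.513,.3585,.24],-.0)
E
```

```text
bush [0.51275452 0.36076082 0.04      ] [0.512983   0.35601191 0.04      ]
at [ 0.3712 -0.3203  0.2409] F [-1.3  0.5 -1.2] gap 0.0298 t 6.45 shift [6.812e-01 1.303e-01 3.000e-04] rot [ 0.001  0.001 -0.017]
```

Converted, 0.45 m / 0.6 = 0.75, 0.075 m / 0.6 = 0.125.

Call:
creep_tool(motion={"deltas":[[0.0667, 0.0167, 0, 0, 0, 0], [0.1667, 0.0333, 0, 0, 0, 0], [0.2667, 0.05, 0, 0, 0, 0], [0.3667, 0.0667, 0, 0, 0, 0], [0.4667, 0.0883, 0, 0, 0, 0], [0.5667, 0.1083, 0, 0, 0, 0], [0.6667, 0.125, 0, 0, 0, 0], [0.75, 0.1417, 0, 0, 0, 0]]}, aperture=0.066)

```text
clock: 7.45
tcp_pos: [0.4623, 0.1304, 0.2383]
orientation: [-0.001, 0.713, 0.701, -0.001]
wrist_force: [0.4, -0.6, 0.4]
finger_gap: 0.0658
grip_force: 0.0
```

Call:
creep_tool(motion={"deltas":[[0.0833, 0.0167, 0, 0, 0, 0], [0.1667, 0.0333, 0, 0, 0, 0], [0.25, 0.05, 0, 0, 0, 0], [0.3167, 0.0633, 0, 0, 0, 0], [0.3667, 0.0717, 0, 0, 0, 0], [0.385, 0.075, 0, 0, 0, -0.0054], [0.385, 0.075, 0, 0, 0, -0.0054], [0.385, 0.075, 0, 0, 0, -0.0054]]})

```text
clock: 8.45
tcp_pos: [0.5123, 0.3572, 0.2398]
orientation: [-0.0, 0.707, 0.707, -0.001]
wrist_force: [-0.0, 0.2, -0.2]
finger_gap: 0.0658
grip_force: 0.0
```

```bash
python3 - <<'E'
from h import *
p=viewer.read_camera("top");q=viewer.read_camera("side")
to([.513,.3585,.008],-.0)
for n,c in(("top",p),("side",q)):
    for o in nets.outline_of("bush",c)[:1]: print(n,o["confidence"],o["box"])
E
```

```text
at [0.5126 0.3573 0.2404] F [-0.4  0.1  0.3] gap 0.066 t 8.55 shift [0.0013 0.0004 0.2324] rot [-0.     0.    -0.001]
top 0.67 [200.3, 206.6, 218.9, 222.3]
side 0.57 [285.2, 134.7, 301.2, 147.3]
```

Converted, 0.175 m / 0.6 = 0.2917, 0.17 m / 0.6 = 0.2833.

Call:
creep_tool(motion={"deltas":[[0.0017, 0, 0.0667, 0, 0, 0], [0.0017, 0, 0.1667, 0, 0, 0], [0.0017, 0, 0.25, 0, 0, 0], [0.0017, 0, 0.2833, 0, 0, 0], [0.0017, 0, 0.2917, 0, 0, 0]]})

```text
clock: 9.28
tcp_pos: [0.5116, 0.3584, 0.0637]
orientation: [-0.0, 0.707, 0.707, -0.001]
wrist_force: [-0.3, -0.1, -0.2]
finger_gap: 0.0664
grip_force: 0.0
```

```bash
python3 - <<'E'
from h import *
p=viewer.read_camera("top");q=viewer.read_camera("side")
to([.513,.3585,.008],-.0)
a=cv2.resize(p["image"][170:250,170:260,::-1],None,fx=4.4,fy=4.4,interpolation=cv2.INTER_CUBIC)
b=cv2.resize(q["image"][80:160,245:335,::-1],None,fx=4.4,fy=4.4,interpolation=cv2.INTER_CUBIC)
cv2.imwrite("pics/pre2.png",np.hstack([a,b]))
E
```

```text
at [0.5128 0.3592 0.0656] F [0.2 0.2 0.2] gap 0.0661 t 9.375 shift [-0.0007  0.0001  0.0576] rot [ 0. -0. -0.]
```

View pics/pre2.png

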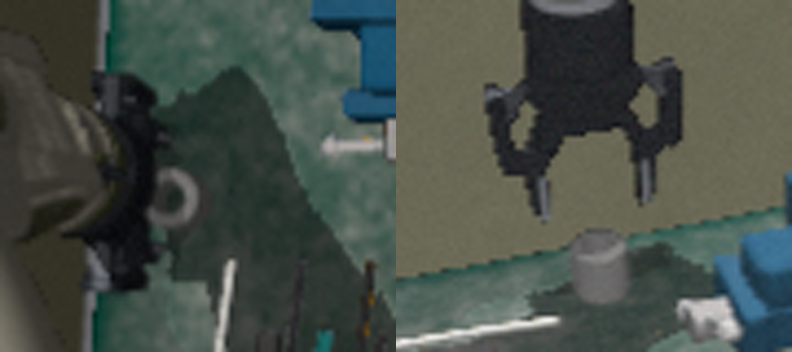

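The fingers straddle the bush in the side view (tips at (543,215) and (643,205), bush at (600,262)). The top view is shifted by parallax. I'll check by projecting known points.

```bash
python3 - <<'E'
from h import *
p=viewer.read_camera("top");q=viewer.read_camera("side")
X=[[.513,.3585,.165],[.513,.3585,.04],[.513+.04,.3585,.065],[.513-.04,.3585,.065]]
print((proj(p,X)-[170,170])*4.4); print((proj(q,X)-[245,80])*4.4+[396,0])
E
```

```text
[[114.22834076 179.43773754]
 [170.47658064 195.04327238]
 [162.74870969 133.94414073]
 [157.62991024 250.90701389]]
[[582.43364622  90.72979733]
 [596.28326587 242.82424662]
 [646.71270968 204.13225152]
 [539.90911043 223.92612393]]
```

Converted, 0.057 m / 0.6 = 0.095, -0.002 m / 0.6 = -0.0033.

Call:
creep_tool(motion={"deltas":[[-0.0033, 0.0017, 0.025, 0, 0, 0], [-0.0033, 0.0017, 0.05, 0, 0, 0], [-0.0033, 0.0017, 0.075, 0, 0, 0], [-0.0033, 0.0017, 0.095, 0, 0, 0], [-0.0033, 0.0017, 0.095, 0, 0, 0]]})

```text
clock: 10.1
tcp_pos: [0.5124, 0.3569, 0.0065]
orientation: [-0.0, 0.707, 0.707, -0.001]
wrist_force: [-0.7, 0.5, -0.2]
finger_gap: 0.0657
grip_force: 0.0
```

Call:
creep_tool(motion={"deltas":[[0, 0, 0, 0, 0, 0], [0, 0, 0, 0, 0, 0], [0, 0, 0, 0, 0, 0], [0, 0, 0, 0, 0, 0]]}, aperture=0, force=60)

```text
clock: 10.6
tcp_pos: [0.5141, 0.3578, 0.009]
orientation: [0.0, 0.707, 0.707, 0.001]
wrist_force: [-1.7, 1.1, 3.9]
finger_gap: 0.0401
grip_force: 61.0
```

Converted, -0.25 m / 0.6 = -0.4167, -0.21 m / 0.6 = -0.35.

Call:
creep_tool(motion={"deltas":[[0, 0, -0.0333, 0, 0, 0], [0, 0, -0.1, 0, 0, 0], [0, 0, -0.1833, 0, 0, 0], [0, 0, -0.2667, 0, 0, 0], [0, 0, -0.35, 0, 0, 0], [0, 0, -0.4167, 0, 0, 0], [0, 0, -0.4167, 0, 0, 0]]})

```text
clock: 11.48
tcp_pos: [0.5151, 0.3582, 0.262]
orientation: [0.001, 0.707, 0.707, 0.003]
wrist_force: [0.2, 0.7, -1.9]
finger_gap: 0.0397
grip_force: 60.9
```

```bash
python3 - <<'E'
from h import *
to([.463,-.3225,.25],-np.pi/2)
E
```

```text
at [0.5151 0.3582 0.262 ] F [ 0.2  0.7 -1.9] gap 0.0397 t 11.475 shift [-0.6807 -0.0521  0.0097] rot [ 0.002 -0.007  1.571]
```

Converted, -0.36 m / 0.6 = -0.6, -0.33 m / 0.6 = -0.55, 0.95 rad / 3.1416 = 0.3024.

Call:
creep_tool(motion={"deltas":[[-0.05, -0.0033, 0, 0, 0, 0], [-0.1333, -0.01, 0, 0, 0, 0.0318], [-0.2167, -0.0167, 0, 0, 0, 0.0796], [-0.3, -0.0233, 0, 0, 0, 0.1273], [-0.3833, -0.03, 0, 0, 0, 0.1751], [-0.4667, -0.0367, 0, 0, 0, 0.2228], [-0.55, -0.0433, 0, 0, 0, 0.2706], [-0.6, -0.05, 0, 0, 0, 0.3024]]})

```text
clock: 12.48
tcp_pos: [0.4823, -0.0045, 0.2563]
orientation: [-0.0, 0.953, 0.303, -0.001]
wrist_force: [0.2, 0.4, -2.3]
finger_gap: 0.0401
grip_force: 60.9
```

```bash
python3 - <<'E'
from h import *
to([.463,-.3225,.22],-np.pi/2)
E
```

```text
at [ 0.4823 -0.0045  0.2563] F [ 0.2  0.4 -2.3] gap 0.0401 t 12.475 shift [-0.1991  0.2486  0.0364] rot [-0.001  0.003  0.615]
```

Converted, 0.249 m / 0.6 = 0.415, 0.24 m / 0.6 = 0.4, 0.615 rad / 3.1416 = 0.1958.

Call:
creep_tool(motion={"deltas":[[-0.05, 0.0583, 0, 0, 0, 0.0382], [-0.1, 0.125, 0, 0, 0, 0.0796], [-0.1583, 0.1917, 0, 0, 0, 0.121], [-0.2167, 0.2667, 0, 0, 0, 0.1592], [-0.275, 0.3417, 0.0167, 0, 0, 0.191], [-0.3167, 0.4, 0.0417, 0, 0, 0.1958], [-0.3317, 0.415, 0.06, 0, 0, 0.1958], [-0.3317, 0.415, 0.06, 0, 0, 0.1958]]})

```text
clock: 13.48
tcp_pos: [0.4651, -0.3202, 0.2197]
orientation: [-0.002, 1.0, 0.002, -0.002]
wrist_force: [0.0, 0.1, -1.2]
finger_gap: 0.0403
grip_force: 61.0
```

```bash
python3 - <<'E'
from h import *
p=viewer.read_camera("top");q=viewer.read_camera("side")
to([.463,-.3225,.03],-np.pi/2)
a=cv2.resize(p["image"][150:260,360:500,::-1],None,fx=2.8,fy=2.8,interpolation=cv2.INTER_CUBIC)
b=cv2.resize(q["image"][245:375,290:455,::-1],None,fx=2.4,fy=2.37,interpolation=cv2.INTER_CUBIC)
cv2.imwrite("pics/pre3.png",np.hstack([a[:308],b[:308]]))
cc=proj(q,[[.463,-.3225,.016],[.371,-.3215,.052]]);print((cc-[290,245])*[2.4,2.37]+[392,0])
cc=proj(p,[[.463,-.3225,.016],[.371,-.3215,.052]]);print((cc-[360,150])*2.8)
E
```

```text
at [ 0.4662 -0.3194  0.2218] F [ 0.8 -0.4 -1.3] gap 0.0398 t 13.575 shift [-0.003   0.0033  0.1918] rot [-0.001  0.001  0.007]
[[526.58079939 179.31410787]
 [423.67537043 185.68698725]]
[[191.12911438 233.1017358 ]
 [202.01927034 318.05762128]]
```

View pics/pre3.png

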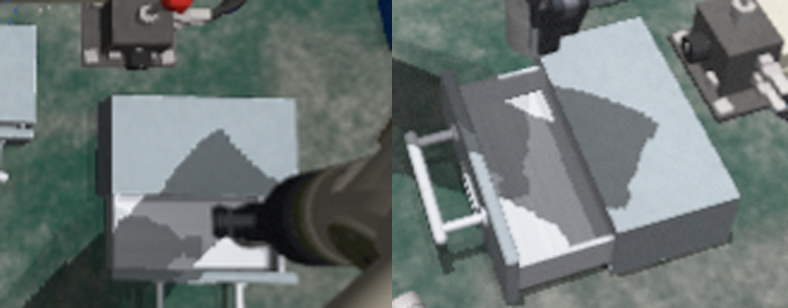

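The drawer is open and the bush is over the tray, whose middle is near (527,178) in the right half. The predicted bar position (424,186) matches the picture. Now I'll lower it.

Converted, 0.185 m / 0.6 = 0.3083, 0.03 m / 0.6 = 0.05.

Call:
creep_tool(motion={"deltas":[[-0.0033, 0.0033, 0.05, 0, 0, 0], [-0.0033, 0.0033, 0.1167, 0, 0, 0], [-0.0033, 0.0033, 0.1833, 0, 0, 0], [-0.0033, 0.0033, 0.2333, 0, 0, 0], [-0.0033, 0.0033, 0.2667, 0, 0, 0], [-0.0033, 0.0033, 0.2917, 0, 0, 0], [-0.0033, 0.0033, 0.3083, 0, 0, 0], [-0.0033, 0.0033, 0.3083, 0, 0, 0]]})

```text
clock: 14.58
tcp_pos: [0.4646, -0.3224, 0.0372]
orientation: [-0.0, 1.0, 0.003, -0.0]
wrist_force: [0.7, 0.2, -1.9]
finger_gap: 0.0401
grip_force: 61.0
```

```bash
python3 - <<'E'
from h import *
to([.463,-.3225,.025],-np.pi/2)
E
```

```text
at [ 0.4646 -0.3224  0.0372] F [ 0.7  0.2 -1.9] gap 0.0401 t 14.575 shift [-0.0016  0.0001  0.0122] rot [-0.     0.     0.006]
```

Converted, 0.009 m / 0.6 = 0.015, 0.008 m / 0.6 = 0.0133.

Call:
creep_tool(motion={"deltas":[[0, 0, 0.005, 0, 0, 0], [0, 0, 0.01, 0, 0, 0], [0, 0, 0.0133, 0, 0, 0], [0, 0, 0.015, 0, 0, 0], [0, 0, 0.015, 0, 0, 0]]})

```text
clock: 15.2
tcp_pos: [0.4645, -0.3229, 0.0282]
orientation: [0.0, 1.0, 0.003, -0.0]
wrist_force: [-0.3, -1.4, -2.3]
finger_gap: 0.0402
grip_force: 61.0
```

Converted, 0.002 m / 0.6 = 0.0033, 0.001 m / 0.6 = 0.0017.

Call:
creep_tool(motion={"deltas":[[0, 0, 0.0017, 0, 0, 0], [0, 0, 0.0033, 0, 0, 0], [0, 0, 0.0033, 0, 0, 0]]})

```text
clock: 15.58
tcp_pos: [0.4645, -0.3228, 0.0262]
orientation: [-0.0, 1.0, 0.003, -0.0]
wrist_force: [0.2, -0.6, -1.7]
finger_gap: 0.0401
grip_force: 61.0
```

Call:
creep_tool(motion={"deltas":[[0, 0, 0.0017, 0, 0, 0], [0, 0, 0.0017, 0, 0, 0]]})

```text
clock: 15.82
tcp_pos: [0.4645, -0.3228, 0.0252]
orientation: [-0.0, 1.0, 0.003, -0.0]
wrist_force: [-0.7, -0.3, -1.0]
finger_gap: 0.0401
grip_force: 61.0
```

Converted, 0.001 m / 0.6 = 0.0017.

Call:
creep_tool(motion={"deltas":[[0, 0, 0.0017, 0, 0, 0], [0, 0, 0.0017, 0, 0, 0]]})

```text
clock: 16.08
tcp_pos: [0.4647, -0.3229, 0.025]
orientation: [0.0, 1.0, 0.003, 0.0]
wrist_force: [-1.3, 1.9, 5.6]
finger_gap: 0.0399
grip_force: 61.7
```

Call:
creep_tool(motion={"deltas":[[0, 0, 0, 0, 0, 0], [0, 0, 0, 0, 0, 0], [0, 0, 0, 0, 0, 0], [0, 0, -0.025, 0, 0, 0], [0, 0, -0.0833, 0, 0, 0], [0, 0, -0.1667, 0, 0, 0], [0, 0, -0.25, 0, 0, 0], [0, 0, -0.3333, 0, 0, 0]]}, aperture=0.066)

```text
clock: 17.08
tcp_pos: [0.4645, -0.3228, 0.2272]
orientation: [0.001, 1.0, 0.003, 0.0]
wrist_force: [0.8, -1.0, 0.2]
finger_gap: 0.0658
grip_force: 0.0
```

Call:
creep_tool(motion={"deltas":[[0, 0.0833, 0, 0, 0, 0], [-0.05, 0.1667, 0, 0, 0, 0], [-0.1, 0.25, 0, 0, 0, 0], [-0.1667, 0.3, 0, 0, 0, 0], [-0.1667, 0.3, 0, 0, 0, 0]]})

```text
clock: 17.7
tcp_pos: [0.3628, -0.5059, 0.225]
orientation: [0.001, 1.0, 0.0, -0.0]
wrist_force: [0.1, 0.5, -1.4]
finger_gap: 0.0661
grip_force: 0.0
```

```bash
python3 - <<'E'
from h import *
q=viewer.read_camera("side");p=viewer.read_camera("top")
b=cv2.resize(q["image"][245:375,290:455,::-1],None,fx=2.4,fy=2.37,interpolation=cv2.INTER_CUBIC)
a=cv2.resize(p["image"][150:260,360:500,::-1],None,fx=2.8,fy=2.8,interpolation=cv2.INTER_CUBIC)
cv2.imwrite("pics/end.png",np.hstack([a[:308],b[:308]]))
E
```

```text
(no output)
```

View pics/end.png

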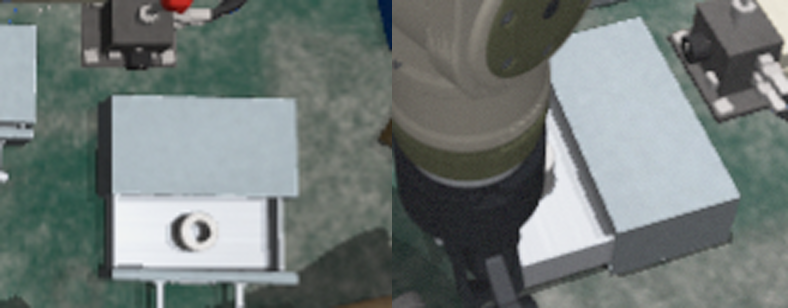

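The top view shows the bush standing in the middle of the tray at (195,231), with the drawer fully out and the arm clear.

```bash
python3 -c "
from workcell import env
print(env.hand_in())"
```

```text
the job is handed in; nothing more can be done
None
```

The wide unit's drawer is pulled out to its stop, the bush stands in the middle of its tray, the narrow unit's drawer was not touched, and the job was handed in at about 18 s (no verdict was returned).

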